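Raise the disc cutter's punch for the next strip

TASK

The brass strip is about to be fed into the disc cutter: slacken the cutter's clamp by swinging its ball-ended lever anticlockwise (seen from above) as far as it goes, then take the thickest punch by its head and pull it straight up out of its bore by about 26 mm, so that its lower end is clear of the sheet slot but still well inside the guide plate. Keep hold of it there, upright, still and not forced against the side of its bore, and finish while holding it; never pull it right out. Leave the cutter standing where it is and do not disturb the other two punches, the strip, the hammer or the shells.

Things in the scene. Friction and masses are not known exactly. Their poses are not given: they have to be found in the camera images.
- cutter: disc cutter: plain steel block loose on the table, 3.2 kg, 66 (x) x 150 (y) x 46 mm high; origin at the centre of its underside. From below: 4 mm rubber sole (floor of the bores), die plate z 4 to 18, sheet slot z 18 to 22 (open front and back), guide plate z 22 to 46. Upright bores at x = 0 with their punches: thick y = -48, middle -8, thin +26; clamp lever's axis y = +56
- clamp (a joint): clamp lever on the guide plate, an arm ending in a ball, turning about the cutter's z. 0 = tight, arm along the cutter's +y; grows anticlockwise seen from above (slackening) to the stop at 1.45 rad, where the arm points nearly to the cutter's front (-x). Stiff (about 0.15 N m), stays where it is left
- clamp_ball (a point): centre of the black ball, 21 mm across, at the end of the clamp lever: 62 mm from the turning axis, 82 mm above the table; the 9 mm thick arm slopes down from it to the hub, 26 mm across at most, which ends 26 mm above the guide plate. Turns with the lever: its y points from the axis to the ball
- clamp_pivot (a point): where the clamp lever's turning axis meets the top of the guide plate, 46 mm above the table
- punch_thick: thickest punch, in the end bore farthest from the clamp lever: loose steel rod 24 mm in diameter, 78 mm long, 0.27 kg. Origin at the centre of its flat lower end, z up its axis. At rest it stands on the bore's floor, 4 mm above the table, head 36 mm above the guide plate. Bore 1 mm wider. Raised 18 mm its lower end leaves the sheet slot and only the guide plate guides it; raised 42 mm it is out
- punch_middle: middle punch: loose steel rod 18 mm in diameter, 78 mm long, 0.16 kg. Origin at the centre of its flat lower end, z up its axis. At rest it stands on the bore's floor, 4 mm above the table, head 36 mm above the guide plate. Bore 1 mm wider.
- punch_thin: thinnest punch: loose steel rod 14 mm in diameter, 78 mm long, 0.09 kg. Origin at the centre of its flat lower end, z up its axis. At rest it stands on the bore's floor, 4 mm above the table, head 36 mm above the guide plate. Bore 1 mm wider.
- strip: loose flat brass strip, 40 x 130 x 2 mm, lying in front of the cutter, long side along its own y; origin at the centre of its underside
- hammer: loose chasing hammer lying on the table, handle 200 mm along its x (from x = -110), steel head 65 mm across at x = +100, 26 mm high; origin on the table under the handle
- shell0: loose limpet shell lying mouth down, a low cone 60 mm across and 21 mm high; origin at the centre of its rim plane
- shell1: loose limpet shell lying mouth down, a low cone 54 mm across and 19 mm high; origin at the centre of its rim plane
- shell2: loose limpet shell lying mouth down, a low cone 64 mm across and 22 mm high; origin at the centre of its rim plane
- shell3: loose limpet shell lying mouth down, a low cone 50 mm across and 18 mm high; origin at the centre of its rim plane
Not all that is in view belongs to the job. Leave any orange look-alike of the punch_thick alone.

How it is judged:
By the outcome, as a careful person would: the job done as asked, in the order asked, and still so for the second after the job is handed in, while the arm keeps its last pose, push and grip.
It also fails if it takes over 45 s, if anything falls off the work surface, if the arm or the gripper's body presses on something with over 40 N, if the wrist force passes 120 N, or if a joint passes its speed limit or range.

ROBOT

A 7-joint arm with a two-finger parallel gripper is mounted at the origin on the work surface. World frame = base frame: x ahead of the robot, y to its left, z up, the work surface at z = 0. Lengths are in mm, angles in rad, forces in N, time in s.
With the tool pointing down it reaches from about 400 to 875 mm from the base axis. Payload 4.4 kg.
Tool frame: the origin (TCP) lies at the very end of the fingers, on their centre line; the grasp point (between the pads) lies 19 mm behind it; z points along the fingers, y is the direction in which the jaws open and shut (so a half turn about z gives the same grasp; the last joint's range is limited). The gripper opens to 85 mm and grips with 20 to 120 N. Pads are 22 mm wide; open, the fingers measure 114 mm over their backs; the gripper's body (76 mm by 85 mm) begins 54 mm behind the grasp point. The pads swing forward as they close: fully open they stand 13 mm farther back than shut.
Start: joints at [1.141, 0.628, 0.038, 1.517, -0.027, 0.996, -0.02], TCP at [231.316, -607.462, 231.313] pointing down, gripper open.
Joint ranges: [-3.06, 3.06], [-0.37, 2.12], [-1.25, 1.32], [0.18, 2.47], [-1.1, 4.24], [0.23, 1.98], [-2.94, 2.94]. Speed limits (rad/s): [2.57, 2.57, 3.14, 3.14, 3.14, 3.14, 3.14].

INTERFACE

Orientations are given as [roll, pitch, yaw] about the fixed x, y, z axes, in that order (R = Rz(yaw) Ry(pitch) Rx(roll)).
In Python, from cell import ctrl gives the robot as it stands.
- The arm moves only by the shell command python3 -m crank 'ROWS' [OPENING]. ROWS is JSON, a list that holds one entry, the list of rows, each a list of 6 numbers: the shift along the tool's x, y, z in units of 30 mm (1.0 is 30 mm), then the turn, a rotation vector about the tool's x, y, z in units of 6 degrees (1.0 is 6 degrees). In form: [[[tx, ty, tz, rx, ry, rz], ...]]. A call has 1 to 12 rows; each row shifts and turns the pose as measured when the row begins, along the tool's axes as they then stand; what a row does not reach is not made up. A row lasts 1/12 s, in which the tool goes at most 41.7 mm and 7.16 degrees, less where a joint would pass 70% of its speed; a pose out of reach is approached as far as the arm can. A call is refused whole if a number of a shift passes 1 or a number of a turn 1, either way. A call with a gripper value outside its range is refused whole. OPENING is the gripper command: -1 is fully open, 1 is shut, values between are in proportion, set as the call begins (- or left out, the last holds). The fingers move at their own pace and stop on an object; the grip force is fixed at half the most. Time passes only in rows, so rows that do not move let the fingers close. It gives the time, the measured TCP pose, the force and the opening at its end, in the units of the state.
- ctrl.read_state(): the state, without advancing time (a new reading comes with each control period).
- ctrl.get_image(name): name is "scene" or "top" or "wrist"; returns a dict with "color" (420x560x3 uint8, red, green, blue), "depth" (420x560 float32, mm along the optical axis (not along the pixel's ray), 0 where there is no reading), "camera_matrix" (3x3 intrinsics, pixels), "R" (3x3) and "t" (3): a world point X has camera coordinates R X + t. Camera axes: x right, y down, z forward; pixel columns grow to the right and rows downward; lengths in mm; the calibration is good to about 2 mm. A picture is of the moment at which its call begins.
- ctrl.finish_job(): hands the job in, once; it reports no verdict.
Trained networks look in a picture, given as the dict that the camera call returned (one of the last four; its "shot" number tells which), for a name from the list of things; names that differ only in an ending like _2 or _b are one class to them, and where a whole thing is asked for, a point or a joint stands for the part that bears it (a point fixed in the world has none). Each returns a list of dicts, best first, with "conf" (0 to 1); they miss things now and then, are a little off and sometimes report something else, mostly with a low value. They report only what shows in the picture. A call takes as long as a camera call. They do not tell look-alikes from the thing itself.
- ctrl.search_frame(query, picture): "extent" ([centre column, centre row, width, height] in pixels, round what is visible of it).
The state is a dict: "clock": time; "qpos": joint angles; "qd": joint speeds; "tau": joint torques, N m; "eef_pos": TCP position; "tool_rot": TCP orientation; "force": force on the tool from outside, world axes, zero at the start; "torque": the same for the moment, N m; "width": finger opening in mm.
Only numpy, scipy, OpenCV 4.12 (cv2) and the standard library are available. Lean on these libraries where they do the work, as an engineer would, in place of code of your own. Each camera call takes 0.05 s, during which the arm holds its last target. There are 200 camera calls.

## Working session

There is one attempt and no reset: what is moved stays moved. The work goes in short steps, Python scripts to look and compute and a shell command to move; the robot and the scene stay as the last step left them, time stands still between calls to the robot, and variables do not carry over. Pictures are saved under pics/ and viewed, about 8 in all and at most 12, crops included, and the job is handed in when it is done.

```bash
mkdir -p pics; ls; cat > h.py <<'E'
import numpy as np, cv2
from cell import ctrl
def save(p,name,crop=None,s=1):
    im=p["color"][:,:,::-1]
    if crop: a,b,c,d=crop; im=im[b:d,a:c]
    cv2.imwrite("pics/"+name,cv2.resize(im,None,fx=s,fy=s,interpolation=cv2.INTER_CUBIC))
def pt(p,u,v,z=None):
    K=np.array(p["camera_matrix"]);R=np.array(p["R"]);t=np.array(p["t"])
    ray=np.linalg.inv(K)@[u,v,1]
    if z is None:
        d=np.median([x for x in p["depth"][int(v)-1:int(v)+2,int(u)-1:int(u)+2].ravel() if x>0]); return R.T@(ray*d-t)
    o=-R.T@t; w=R.T@ray; return o+w*(z-o[2])/w[2]
def proj(p,X):
    c=p["camera_matrix"]@(p["R"]@np.array(X)+p["t"]); return c[:2]/c[2]
E
python3 - <<'E'
from h import *
s=ctrl.read_state(); print({k:np.round(v,3).tolist() for k,v in s.items()})
P={n:ctrl.get_image(n) for n in("scene","top","wrist")}
for n,p in P.items():
    save(p,n+"0.png")
    print(n,np.round(-p["R"].T@p["t"]),)
    for q in("cutter","clamp_ball","punch_thick","punch_middle","punch_thin","strip","hammer"):
        r=ctrl.search_frame(q,p)
        print(q,[(np.round(x["extent"]).tolist(),round(x["conf"],2)) for x in r[:4]])
ims=[P[n]["color"][:,:,::-1] for n in("scene","top")]
E
```

```text
pics
{'clock': 0.0, 'qpos': [1.141, 0.629, 0.038, 1.518, -0.027, 0.996, -0.02], 'qd': [0.001, 0.002, -0.001, 0.0, -0.001, 0.001, -0.0], 'tau': [-0.0, -56.34, 1.226, -19.345, 0.011, 0.01, -0.0], 'eef_pos': [231.077, -606.868, 230.393], 'tool_rot': [-3.14, 0.0, 0.364], 'force': [0.474, 0.192, 0.931], 'torque': [0.02, -0.005, -0.028], 'width': 85.596}
scene [1087.  -77.  719.]
cutter [([261.0, 216.0, 105.0, 83.0], 0.97)]
clamp_ball [([297.0, 195.0, 41.0, 34.0], 0.74), ([268.0, 207.0, 5.0, 16.0], 0.45)]
punch_thick [([139.0, 190.0, 21.0, 34.0], 0.93), ([232.0, 160.0, 13.0, 38.0], 0.86), ([229.0, 221.0, 13.0, 22.0], 0.7)]
punch_middle [([249.0, 213.0, 10.0, 20.0], 0.47)]
punch_thin []
strip [([262.0, 218.0, 102.0, 81.0], 0.73), ([212.0, 211.0, 65.0, 31.0], 0.69)]
hammer []
top [ 483.    0. 1091.]
cutter [([287.0, 210.0, 82.0, 45.0], 0.84), ([236.0, 256.0, 23.0, 22.0], 0.39)]
clamp_ball [([240.0, 188.0, 25.0, 24.0], 0.69), ([265.0, 219.0, 34.0, 19.0], 0.47)]
punch_thick [([315.0, 278.0, 10.0, 15.0], 0.62), ([364.0, 181.0, 43.0, 93.0], 0.6), ([389.0, 247.0, 19.0, 12.0], 0.54), ([318.0, 199.0, 11.0, 9.0], 0.4)]
punch_middle [([317.0, 202.0, 11.0, 10.0], 0.48)]
punch_thin []
strip [([330.0, 239.0, 59.0, 28.0], 0.84), ([366.0, 182.0, 43.0, 90.0], 0.67)]
hammer [([366.0, 180.0, 42.0, 91.0], 0.56), ([315.0, 168.0, 28.0, 23.0], 0.33)]
wrist [ 307. -578.  373.]
cutter []
clamp_ball []
punch_thick []
punch_middle []
punch_thin []
strip []
hammer []
```

```bash
python3 - <<'E'
import cv2
a=cv2.imread("pics/scene0.png")[130:300,100:380];b=cv2.imread("pics/top0.png")[140:310,200:480]
cv2.imwrite("pics/c1.png",cv2.resize(cv2.vconcat([a,b]),None,fx=1.75,fy=1.75,interpolation=cv2.INTER_CUBIC))
E
```

```text
(no output)
```

View pics/c1.png

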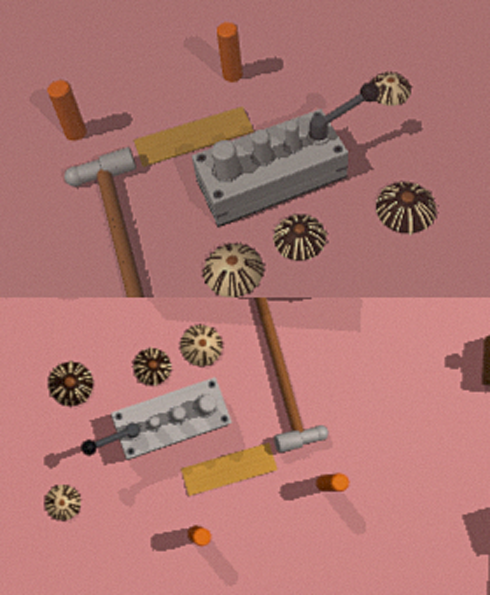

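The two views show the steel cutter with the lever pointing left (+y), its ball at about top px (251,225). The things that could be taken for the thick punch are:
- the steel punch at top px (319,200) / scene (229,221), at the bore end away from the lever
- an orange rod at top (389,247) / scene (139,190)
- an orange rod at top (315,278) / scene (232,160)

I choose the steel one in the cutter's end bore.

```bash
python3 - <<'E'
from h import *
p=ctrl.get_image("top"); q=ctrl.get_image("scene")
U=lambda X,Y:(200+X/1.75,140+(Y-297.5)/1.75)
for n,X,Y,z in[("thick",208,402,82),("mid",179,413,82),("thin",155,423,82),("ball",89,447,82),("hub",133,430,72),("c1",213,379,46),("c2",230,425,46),("c3",113,415,46),("c4",128,459,46),("sh",62,502,21)]:
    u=U(X,Y); print(n,np.round(u),pt(p,*u,z).round(1),"depth",pt(p,*u).round(1))
for n,X,Y in[("thick",224,150),("ball",370,92),("hub",319,118)]:
    u=(100+X/1.75,130+Y/1.75); print("scene",n,np.round(u),pt(q,*u,82).round(1),pt(q,*u).round(1))
w=ctrl.get_image("wrist"); print(w["R"].round(3),w["t"].round(1),w["camera_matrix"][0])
E
```

```text
thick [319. 200.] [ 600.5 -119.    82. ] depth [ 600.8 -119.2   80. ]
mid [302. 206.] [586.1 -81.   82. ] depth [586.2 -81.   81.6]
thin [289. 212.] [573.1 -49.6  82. ] depth [573.1 -49.6  81.7]
ball [251. 225.] [541.9  36.3  82. ] depth [541.3  35.9  92.8]
hub [276. 216.] [564.8 -21.1  72. ] depth [564.8 -21.1  71. ]
c1 [322. 187.] [ 636.2 -130.4   46. ] depth [ 636.5 -130.7   43.5]
c2 [331. 213.] [ 573.5 -152.7   46. ] depth [ 5.775e+02 -1.594e+02  2.000e-01]
c3 [265. 207.] [587.2   5.3  46. ] depth [587.3   5.3  44.8]
c4 [273. 232.] [527.8 -14.8  46. ] depth [529.4 -15.3   9.6]
sh [235. 257.] [470.3  75.2  21. ] depth [470.3  75.3  19. ]
scene thick [228. 216.] [ 601.3 -117.3   82. ] [ 601.8 -117.2   82.6]
scene ball [311. 183.] [541.3  38.4  82. ] [548.3  36.9  90.1]
scene hub [282. 197.] [570.7 -18.9  82. ] [563.  -18.   72.6]
[[ 0.355 -0.935  0.001]
 [-0.886 -0.336  0.321]
 [-0.299 -0.115 -0.947]] [-649.9  -42.3  380. ] [295.65659456   0.         279.16273638]
```

```bash
python3 -m crank '[[[1,-0.94,0,0,0,0],[1,-0.94,0,0,0,0],[1,-0.94,0,0,0,0],[1,-0.94,0,0,0,0],[1,-0.94,0,0,0,0],[1,-0.94,0,0,0,0],[1,-0.94,0,0,0,0],[1,-0.94,0,0,0,0],[1,-0.94,0,0,0,0],[1,-0.94,0,0,0,0],[1,-0.94,0,0,0,0],[1,-0.94,0,0,0,0]]]' -1; python3 -m crank '[[[0.3,-0.3,0,0,0,-1],[0,0,0,0,0,-1],[0,0,0,0,0,-1],[0,0,0,0,0,-1],[0,0,0,0,0,-1],[0,0,0,0,0,-1],[0,0,0,0,0,-1],[0,0,0,0,0,-1],[0,0,0,0,0,-1],[0,0,0,0,0,-1],[0,0,0,0,0,-1],[0,0,0,0,0,-1]]]'
```

```text
clock: 2.35
eef_pos: [448.0, -167.2, 228.2]
tool_rot: [3.13, 0.003, 0.342]
force: [0.9, -0.1, 0.2]
width: 85.4
clock: 3.35
eef_pos: [461.9, -140.1, 230.6]
tool_rot: [3.132, 0.01, 1.683]
force: [-0.8, 0.2, 0.6]
width: 85.8
```

```bash
cat > look.py <<'E'
from h import *; import sys,pickle
p=ctrl.get_image("wrist"); save(p,sys.argv[1]+".png",s=1.2); pickle.dump(p,open(sys.argv[1]+".pkl","wb"))
for q in("clamp_ball","punch_thick","punch_middle","punch_thin","cutter"):
    print(q,[(np.round(x["extent"]).tolist(),round(x["conf"],2),pt(p,*x["extent"][:2],82).round(1).tolist()) for x in ctrl.search_frame(q,p)[:3]])
E
python3 look.py w1; python3 -m crank '[[[0.9,0.6,0,0,0,-0.5],[0.9,0.6,0,0,0,-0.5],[0.9,0.6,0,0,0,-0.4],[0.9,0.6,0,0,0,-0.3],[0.9,0.5,0,0,0,-0.3],[0.9,0.4,0,0,0,-0.3],[0,0,0,0,0,0],[0,0,0,0,0,0]]]'; python3 look.py w2
```

```text
clamp_ball [([397.0, 47.0, 33.0, 94.0], 0.57, [550.6, -0.2, 82.0])]
punch_thick [([406.0, 180.0, 35.0, 32.0], 0.93, [589.6, -116.8, 82.0]), ([248.0, 151.0, 32.0, 31.0], 0.86, [427.4, -105.4, 82.0]), ([291.0, 294.0, 27.0, 48.0], 0.85, [490.2, -264.9, 82.0])]
punch_middle [([405.0, 145.0, 30.0, 17.0], 0.65, [579.4, -82.7, 82.0])]
punch_thin [([402.0, 109.0, 27.0, 14.0], 0.76, [568.2, -50.6, 82.0])]
cutter [([391.0, 101.0, 85.0, 203.0], 0.82, [556.0, -44.9, 82.0]), ([449.0, 113.0, 46.0, 50.0], 0.75, [613.5, -49.3, 82.0])]
clock: 4.32
eef_pos: [526.9, 44.2, 228.6]
tool_rot: [3.134, 0.014, 1.908]
force: [-0.4, -0.5, 0.1]
width: 85.3
clamp_ball [([292.0, 224.0, 25.0, 65.0], 0.84, [552.2, 12.5, 82.0])]
punch_thick [([162.0, 264.0, 42.0, 45.0], 0.79, [432.7, -80.7, 82.0]), ([291.0, 324.0, 17.0, 33.0], 0.56, [596.5, -110.8, 82.0]), ([192.0, 359.0, 14.0, 16.0], 0.47, [496.8, -204.4, 82.0])]
punch_middle [([291.0, 295.0, 18.0, 22.0], 0.86, [582.1, -72.9, 82.0]), ([292.0, 269.0, 10.0, 24.0], 0.49, [570.7, -39.4, 82.0])]
punch_thin [([293.0, 267.0, 9.0, 22.0], 0.5, [570.8, -36.5, 82.0])]
cutter [([292.0, 257.0, 58.0, 136.0], 0.57, [566.1, -25.4, 82.0])]
```

View pics/w2.png

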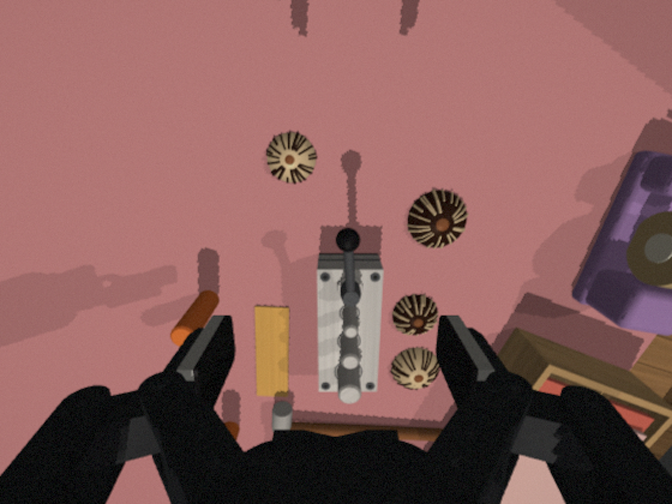

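The view shows the ball at (348,239), i.e. raw (290,199), and the steel thick punch at the far end with its head at raw (291,328). The orange rods lie left, clear of the cutter.

```bash
python3 - <<'E'
from h import *; import pickle
p=pickle.load(open("w2.pkl","rb"));q=pickle.load(open("w1.pkl","rb"))
for n,u in[("ball",(290,199)),("thick",(291,327)),("hub",(291,249))]: print(n,pt(p,*u,82).round(1),pt(p,*u).round(1))
for u in[(406,173),(406,176)]: print("w1 thick",pt(q,*u,82).round(1),pt(q,*u).round(1))
for n,P in(("w1",q),("w2",p)):
    print(n,"ball",proj(P,(541.5,37,82)).round(0),"thick",proj(P,(600.5,-118.5,82)).round(0))
cv2.imwrite("pics/w1c.png",cv2.resize(q["color"][0:210,340:480,::-1],None,fx=2.8,fy=2.8))
E
```

```text
ball [540.8  37.6  82. ] [539.3  40.5  91.9]
thick [ 597.8 -115.8   82. ] [ 597.5 -115.    82.9]
hub [561.5 -16.2  82. ] [563.5 -20.5  73. ]
w1 thick [ 587.3 -110.    82. ] [ 590.2 -111.1   76. ]
w1 thick [ 588.1 -113.    82. ] [ 588.6 -113.2   81. ]
w1 ball [397.  -4.] thick [416. 182.]
w2 ball [290. 200.] thick [292. 329.]
```

View pics/w1c.png

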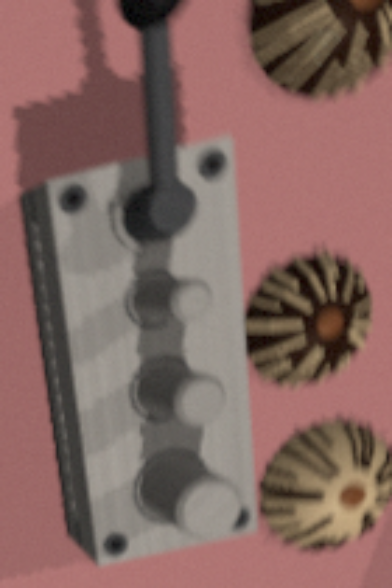

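```bash
cat > plan.py <<'E'
import sys,numpy as np
from scipy.spatial.transform import Rotation as R
from cell import ctrl
x,y,z,yaw=map(float,sys.argv[1:5]); s=ctrl.read_state()
A=R.from_euler("xyz",s["tool_rot"]); B=R.from_euler("xyz",[np.pi,0,yaw])
print("shift units",(A.inv().apply(np.array([x,y,z])-s["eef_pos"])/30).round(2),"turn units",(np.degrees((A.inv()*B).as_rotvec())/6).round(2))
print({k:np.round(s[k],2).tolist() for k in("eef_pos","tool_rot","force","torque","width","clock")})
E
python3 plan.py 541 37 150 1.93
```

```text
shift units [-0.25  0.38  2.63] turn units [ 0.07  0.14 -0.25]
{'eef_pos': [526.71, 41.3, 228.7], 'tool_rot': [3.13, 0.01, 1.9], 'force': [-0.5, -0.02, 0.1], 'torque': [-0.0, 0.0, 0.06], 'width': 85.47, 'clock': 4.62}
```

```bash
python3 -m crank '[[[-0.25,0.38,0.9,0.07,0.14,-0.25],[0,0,0.9,0,0,0],[0,0,0.8,0,0,0],[0,0,0,0,0,0],[0,0,0,0,0,0],[0,0,0,0,0,0]]]' 0.06; python3 plan.py 541 37 70 1.93
```

```text
clock: 5.12
eef_pos: [542.8, 31.1, 151.1]
tool_rot: [3.138, 0.004, 1.919]
force: [0.7, 0.1, 1.1]
width: 40.3
shift units [0.22 0.   2.7 ] turn units [ 0.03  0.04 -0.1 ]
{'eef_pos': [542.84, 31.06, 151.12], 'tool_rot': [3.14, 0.0, 1.92], 'force': [0.73, 0.09, 1.06], 'torque': [-0.0, 0.06, 0.04], 'width': 40.29, 'clock': 5.12}
```

```bash
python3 -m crank '[[[0.2,0,0.4,0.03,0.04,-0.1],[0,0,0.6,0,0,0],[0,0,0.6,0,0,0],[0,0,0.6,0,0,0],[0,0,0.5,0,0,0],[0,0,0,0,0,0],[0,0,0,0,0,0]]]'; python3 plan.py 541 37 66 1.93; python3 look.py w3
```

```text
clock: 5.7
eef_pos: [546.7, 39.8, 73.5]
tool_rot: [3.126, 0.002, 1.932]
force: [0.3, 0.0, -0.1]
width: 40.0
shift units [-0.02 -0.22  0.25] turn units [0.15 0.02 0.02]
{'eef_pos': [546.7, 39.85, 73.52], 'tool_rot': [3.13, 0.0, 1.93], 'force': [0.25, 0.03, -0.13], 'torque': [0.01, -0.04, -0.01], 'width': 39.99, 'clock': 5.7}
clamp_ball [([272.0, 309.0, 46.0, 110.0], 0.68, [549.8, 16.9, 82.0])]
punch_thick [([52.0, 364.0, 103.0, 106.0], 0.58, [442.9, -62.3, 82.0])]
punch_middle []
punch_thin []
cutter [([276.0, 309.0, 92.0, 110.0], 0.86, [551.7, 17.8, 82.0]), ([196.0, 138.0, 73.0, 74.0], 0.55, [486.7, 91.1, 82.0])]
```

View pics/w3.png

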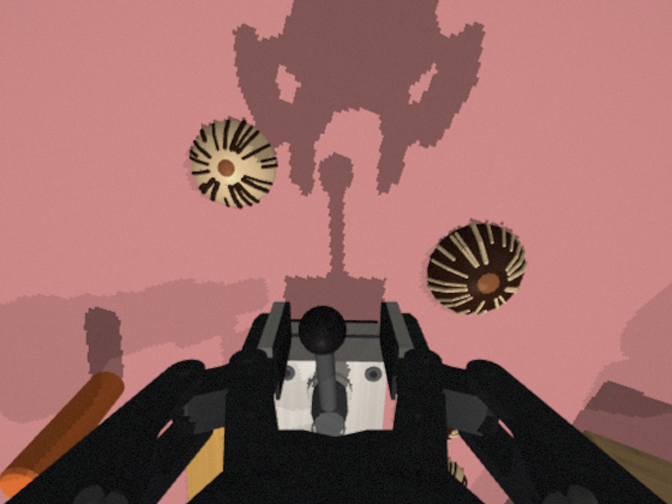

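The ball, at (322,328), sits between the pads at x≈285 and 385, and the right (+x') pad will push it. Next I make contact and start the arc.

```bash
python3 -m crank '[[[0,-0.2,0.15,0.1,0,0],[0,-0.2,0,0,0,0],[0.02,-0.22,0,0,0,-1],[0.02,-0.22,0,0,0,-1],[0.02,-0.22,0,0,0,-1],[0.02,-0.22,0,0,0,-1],[0.02,-0.22,0,0,0,-1],[0.02,-0.22,0,0,0,-1],[0,0,0,0,0,0]]]'; cat > piv.py <<'E'
from h import *
s=ctrl.read_state(); yaw=s["tool_rot"][2]; d=s["eef_pos"][:2]-np.array([563.5,-21])
ux=np.array([np.cos(yaw),np.sin(yaw)]);uy=np.array([np.sin(yaw),-np.cos(yaw)])
print("rel pivot: radial",(d@ux).round(1),"behind",(d@uy).round(1),"turned",round(np.degrees((yaw-1.93)%6.283),1),"z",round(s["eef_pos"][2],1),"F",np.round(s["force"],1),s["tool_rot"])
E
python3 piv.py
```

```text
clock: 6.75
eef_pos: [508.0, 15.9, 72.3]
tool_rot: [3.123, 0.02, 2.59]
force: [-0.1, 0.2, -0.6]
width: 40.1
rel pivot: radial 66.6 behind 2.3 turned 37.8 z 72.3 F [-0.1  0.2 -0.6] [3.1225379  0.01963773 2.58975735]
```

```bash
python3 -m crank '[[[0,-0.22,0,0.1,0.1,-1],[0,-0.22,0,0.1,0.1,-1],[0,-0.22,0,0,0,-1],[0,-0.22,0,0,0,-1],[0,0,0,0,0,0]]]'; python3 piv.py; python3 - <<'E'
from h import *
p=ctrl.get_image("top"); save(p,"t2.png",(215,160,355,265),4)
E
```

```text
clock: 7.17
eef_pos: [500.3, -4.3, 73.5]
tool_rot: [3.138, 0.005, 3.016]
force: [0.5, -0.2, -0.0]
width: 39.8
rel pivot: radial 64.7 behind 8.6 turned 62.2 z 73.5 F [ 0.5 -0.2 -0. ] [3.137966   0.00454697 3.01635451]
```

View pics/t2.png

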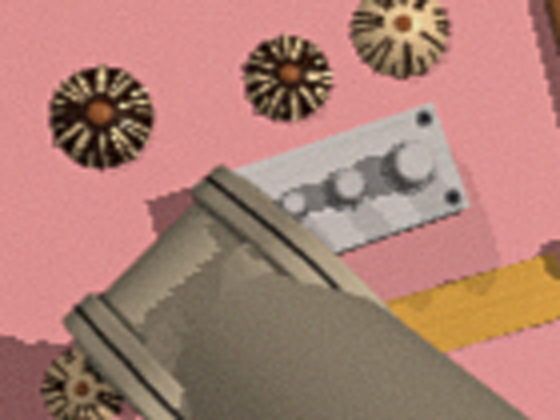

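The arm hides the lever, and the cutter and punches are undisturbed. I continue in small steps and watch the force for the stop.

```bash
python3 -m crank '[[[0,-0.22,0,0,0,-1],[0,-0.22,0,0,0,-1],[0,-0.2,0,0,0,-0.8],[0,0,0,0,0,0]]]'; python3 piv.py;  python3 -m crank '[[[0,-0.08,0,0,0,-0.2],[0,-0.06,0,0,0,0]]]'; python3 piv.py
```

```text
clock: 7.55
eef_pos: [499.4, -18.9, 73.7]
tool_rot: [3.135, 0.006, -2.98]
force: [0.5, 0.6, -1.0]
width: 40.2
rel pivot: radial 62.9 behind 12.4 turned 78.7 z 73.7 F [ 0.5  0.6 -1. ] [ 3.13547065  0.00603444 -2.97960428]
clock: 7.72
eef_pos: [499.2, -21.4, 73.7]
tool_rot: [3.134, 0.005, -2.964]
force: [-1.8, 3.1, 2.0]
width: 40.2
rel pivot: radial 63.3 behind 11.0 turned 79.6 z 73.7 F [-1.8  3.1  2. ] [ 3.13407424  0.00485386 -2.96443602]
```

```bash
python3 -m crank '[[[0,-0.08,0,0,0,-0.2],[0,-0.06,0,0,0,0]]]'; python3 piv.py;  python3 -m crank '[[[0,-0.06,0,0,0,-0.2],[0,-0.06,0,0,0,0]]]'; python3 piv.py
```

```text
clock: 7.88
eef_pos: [499.0, -23.8, 73.7]
tool_rot: [3.133, 0.004, -2.944]
force: [-3.2, 2.7, 1.4]
width: 40.1
rel pivot: radial 63.8 behind 9.9 turned 80.7 z 73.7 F [-3.2  2.7  1.4] [ 3.13279929  0.00372904 -2.94388547]
clock: 8.05
eef_pos: [498.8, -26.6, 73.6]
tool_rot: [3.132, 0.003, -2.921]
force: [-3.4, 3.0, 2.0]
width: 40.2
rel pivot: radial 64.3 behind 8.7 turned 82.0 z 73.6 F [-3.4  3.   2. ] [ 3.13214885e+00  2.54848774e-03 -2.92116599e+00]
```

```bash
for i in 1; do python3 -m crank '[[[0,-0.05,0,0,0,0]]]'; python3 -m crank '[[[0,-0.05,0,0,0,0]]]'; done | grep -E "eef|force"
```

```text
eef_pos: [498.6, -27.9, 73.6]
force: [-3.6, 3.1, 2.3]
eef_pos: [498.5, -29.4, 73.5]
force: [-2.5, 2.7, 1.3]
```

```bash
python3 -m crank '[[[0,-0.05,0,0,0,0]]]'|grep -E "eef|force"; python3 piv.py
```

```text
eef_pos: [498.5, -31.0, 73.4]
force: [-3.1, 3.2, 1.6]
rel pivot: radial 65.6 behind 4.4 turned 82.0 z 73.4 F [-3.1  3.2  1.6] [ 3.13159662e+00  1.93479119e-04 -2.92137204e+00]
```

```bash
python3 -m crank '[[[0,-0.05,0,0,0,0]]]'|grep -E "eef|force"; python3 -m crank '[[[0,-0.05,0,0,0,0]]]'|grep -E "eef|force";python3 look.py w4
```

```text
eef_pos: [498.5, -32.7, 73.3]
force: [-3.7, 2.8, 1.1]
eef_pos: [498.7, -34.5, 73.3]
force: [-3.0, 2.9, 1.8]
clamp_ball [([289.0, 315.0, 61.0, 99.0], 0.93, [522.3, -23.6, 82.0])]
punch_thick []
punch_middle [([173.0, 377.0, 27.0, 34.0], 0.92, [580.2, -80.8, 82.0])]
punch_thin [([238.0, 342.0, 14.0, 30.0], 0.86, [546.0, -47.9, 82.0]), ([158.0, 401.0, 40.0, 31.0], 0.36, [600.9, -87.6, 82.0])]
cutter [([114.0, 206.0, 180.0, 64.0], 0.67, [479.0, -119.5, 82.0]), ([202.0, 310.0, 235.0, 110.0], 0.59, [529.0, -70.7, 82.0])]
```

View pics/w4.png

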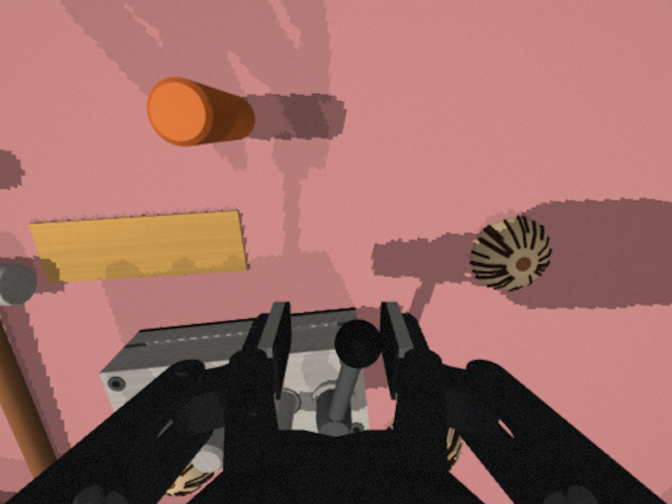

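The ball, at (358,343), touches the right-hand pad and the lever still lags the tool by about 10°. The ball sits on the trailing-pad side, so there are about 11 mm to go.

```bash
python3 -m crank '[[[-0.03,-0.06,0,0,0,0],[-0.03,-0.06,0,0,0,0],[-0.03,-0.06,0,0,0,0]]]'|grep -E "eef|force"; python3 piv.py; for i in 1; do python3 -m crank '[[[0,-0.05,0,0,0,0]]]'; python3 -m crank '[[[0,-0.05,0,0,0,0]]]';  done | grep -E "eef|force"; python3 piv.py
```

```text
eef_pos: [502.3, -38.9, 73.1]
force: [-3.5, 3.0, 0.6]
rel pivot: radial 63.7 behind -4.1 turned 82.0 z 73.1 F [-3.5  3.   0.6] [ 3.13148487e+00 -1.58592217e-03 -2.92097636e+00]
eef_pos: [502.6, -40.4, 73.1]
force: [-2.6, 3.2, 0.6]
eef_pos: [502.9, -41.9, 73.0]
force: [-2.1, 3.0, 1.1]
rel pivot: radial 63.7 behind -7.2 turned 82.1 z 73.0 F [-2.1  3.   1.1] [ 3.13109458e+00 -1.93391970e-03 -2.92079523e+00]
```

```bash
f(){ grep -E "eef|force"; }; python3 -m crank '[[[0,-0.05,0,0,0,0]]]'|f; python3 -m crank '[[[0,-0.05,0,0,0,0]]]'|f; python3 -m crank '[[[0,-0.04,0,0,0,0]]]'|f; python3 piv.py
```

```text
eef_pos: [503.3, -43.5, 73.0]
force: [-2.7, 2.1, 0.5]
eef_pos: [503.4, -44.0, 73.0]
force: [-5.4, 7.3, 1.6]
eef_pos: [503.4, -43.8, 73.0]
force: [-3.9, 5.3, 0.8]
rel pivot: radial 63.7 behind -9.1 turned 82.1 z 73.0 F [-3.9  5.3  0.8] [ 3.12689405e+00 -1.42588664e-03 -2.91972968e+00]
```

The stop is reached: force jumped from 3 N to 9 N with no more movement. I centre, lift, and turn back.

```bash
python3 -m crank '[[[0,0.15,0,0,0,0],[0,0.15,-0.2,0,0,0],[0,0,-0.8,0,0,0],[0,0,-0.9,0,0,0],[0,0,-0.9,0,0,1],[0,0,-0.5,0,0,1],[0,0,0,0,0,1],[0,0,0,0,0,1],[0,0,0,0,0,1],[0,0,0,0,0,1],[0,0,0,0,0,1],[0,0,0,0,0,1]]]'; python3 -m crank '[[[0,0,0,0,0,1],[0,0,0,0,0,1],[0,0,0,0,0,1],[0,0,0,0,0,1],[0,0,0,0,0,1],[0,0,0,0,0,0]]]' -0.3; python3 plan.py 599.5 -117.5 150 1.93
```

```text
clock: 10.43
eef_pos: [512.7, -42.8, 185.2]
tool_rot: [3.128, 0.012, 2.481]
force: [0.0, 0.1, -0.6]
width: 40.2
clock: 10.93
eef_pos: [518.4, -46.0, 191.2]
tool_rot: [3.113, 0.015, 1.925]
force: [-0.3, -0.7, -0.5]
width: 55.3
shift units [-3.15  1.67  1.47] turn units [ 0.27  0.14 -0.04]
{'eef_pos': [518.36, -45.96, 191.18], 'tool_rot': [3.11, 0.01, 1.93], 'force': [-0.34, -0.69, -0.51], 'torque': [-0.03, 0.04, -0.01], 'width': 55.29, 'clock': 10.93}
```

```bash
python3 -m crank '[[[-0.8,0.4,0,0.2,0.1,0],[-0.8,0.4,0,0.1,0.05,0],[-0.8,0.4,0,0,0,0],[-0.7,0.4,0.3,0,0,0],[0,0,0,0,0,0],[0,0,0,0,0,0]]]'; python3 plan.py 599.5 -117.5 150 1.93; python3 look.py w5; python3 - <<'E'
from h import *
p=ctrl.get_image("top"); save(p,"t3.png",(215,160,355,265),4)
E
```

```text
clock: 11.43
eef_pos: [600.9, -120.2, 186.9]
tool_rot: [-3.142, 0.006, 1.946]
force: [0.1, 1.3, -0.1]
width: 55.6
shift units [ 0.11 -0.01  1.23] turn units [-0.    0.06  0.15]
{'eef_pos': [600.92, -120.25, 186.93], 'tool_rot': [-3.14, 0.01, 1.95], 'force': [0.1, 1.3, -0.09], 'torque': [0.04, 0.0, -0.01], 'width': 55.57, 'clock': 11.43}
clamp_ball [([246.0, 68.0, 108.0, 50.0], 0.84, [536.4, -28.4, 82.0])]
punch_thick [([106.0, 115.0, 74.0, 30.0], 0.94, [443.1, -102.3, 82.0]), ([137.0, 288.0, 58.0, 48.0], 0.82, [501.7, -253.8, 82.0]), ([277.0, 196.0, 24.0, 36.0], 0.67, [595.0, -115.0, 82.0])]
punch_middle [([281.0, 154.0, 23.0, 24.0], 0.71, [584.8, -79.6, 82.0])]
punch_thin [([283.0, 114.0, 12.0, 14.0], 0.61, [575.4, -49.6, 82.0])]
cutter [([258.0, 128.0, 135.0, 179.0], 0.74, [559.9, -67.3, 82.0]), ([277.0, 197.0, 22.0, 38.0], 0.42, [595.9, -116.0, 82.0])]
```

View pics/w5.png

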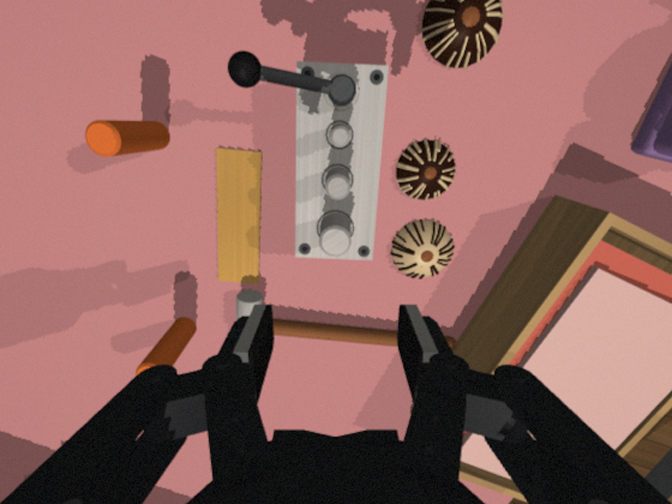

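The lever now points to the front, with the ball at (244,68). The steel thick punch's head is at (336,238), raw (280,198).

```bash
python3 - <<'E'
from h import *; import pickle
p=pickle.load(open("w5.pkl","rb"))
im=cv2.cvtColor(p["color"],cv2.COLOR_RGB2GRAY)
b=pt(p,203.5,57,82); h=pt(p,285.5,74,72); t=pt(p,280,198,82); th=pt(p,283,111,82)
print("ball",b,"hub",h,"thick",t,pt(p,280,198),"thin",th)
d=(b-h)[:2]; y=(th-t)[:2]
print("lever deg",np.degrees(np.arctan2(d[1],d[0])-np.arctan2(y[1],y[0]))%360, "yaw",np.arctan2(-y[0],y[1]), np.linalg.norm(y),np.linalg.norm(d))
# head ellipse: fit bright disc
z=p["depth"][175:225,255:305]
m=np.zeros(im.shape,np.uint8)
for v in range(175,225):
  for u in range(255,305):
    if p["depth"][v,u]>0 and abs(pt(p,u,v,None)[2]-82)<4: m[v,u]=1
vs,us=np.nonzero(m); print(len(us),us.mean(),vs.mean(),pt(p,us.mean(),vs.mean(),82), us.min(),us.max(),vs.min(),vs.max())
E
```

```text
ball [503.93912331 -33.22480995  82.        ] hub [565.80174284 -20.6537002   72.        ] thick [ 598.64311105 -115.99979443   82.        ] [ 598.58263163 -115.84871054   82.51000718] thin [574.16419796 -47.37025671  82.        ]
lever deg 81.85627772747767 yaw 0.3426150575235468 72.86446756850553 63.1269870612233
563 279.1936056838366 200.03019538188278 [ 598.67025863 -118.00446335   82.        ] 266 292 187 213
```

```bash
python3 -m crank '[[[0.11,-0.05,0.7,0,0.06,0.15],[0,0,0.8,0,0,0],[0,0,0.8,0,0,0],[0,0,0.5,0,0,0],[0,0,0,0,0,0]]]'; python3 plan.py 599 -117 54 1.925
```

```text
clock: 12.2
eef_pos: [598.7, -114.2, 104.2]
tool_rot: [3.136, 0.003, 1.935]
force: [-0.1, -0.7, 0.5]
width: 55.5
shift units [-0.09 -0.03  1.67] turn units [0.05 0.03 0.09]
{'eef_pos': [598.67, -114.17, 104.21], 'tool_rot': [3.14, 0.0, 1.93], 'force': [-0.14, -0.74, 0.5], 'torque': [0.04, 0.0, 0.02], 'width': 55.52, 'clock': 12.2}
```

```bash
python3 -m crank '[[[-0.09,-0.03,0.3,0.05,0.03,0.09],[0,0,0.4,0,0,0],[0,0,0.4,0,0,0],[0,0,0.4,0,0,0],[0,0,0.1,0,0,0],[0,0,0,0,0,0]]]'; python3 plan.py 599 -117 54 1.925;python3 look.py w6
```

```text
clock: 12.7
eef_pos: [600.5, -116.6, 54.3]
tool_rot: [3.139, 0.001, 1.926]
force: [0.2, -0.0, 0.8]
width: 55.5
shift units [ 0.01 -0.05  0.01] turn units [0.03 0.01 0.01]
{'eef_pos': [600.47, -116.64, 54.34], 'tool_rot': [3.14, 0.0, 1.93], 'force': [0.16, -0.04, 0.84], 'torque': [-0.01, -0.01, -0.05], 'width': 55.53, 'clock': 12.7}
clamp_ball [([187.0, 46.0, 248.0, 89.0], 0.97, [533.9, -32.3, 82.0])]
punch_thick [([27.0, 132.0, 51.0, 44.0], 0.78, [484.1, -81.9, 82.0]), ([275.0, 278.0, 48.0, 75.0], 0.64, [594.5, -109.3, 82.0])]
punch_middle [([279.0, 207.0, 43.0, 56.0], 0.75, [584.1, -76.7, 82.0]), ([147.0, 230.0, 68.0, 169.0], 0.37, [535.6, -106.0, 82.0])]
punch_thin [([282.0, 131.0, 36.0, 41.0], 0.71, [574.9, -47.7, 82.0])]
cutter [([212.0, 151.0, 296.0, 303.0], 0.64, [552.0, -64.4, 82.0])]
```

View pics/w6.png

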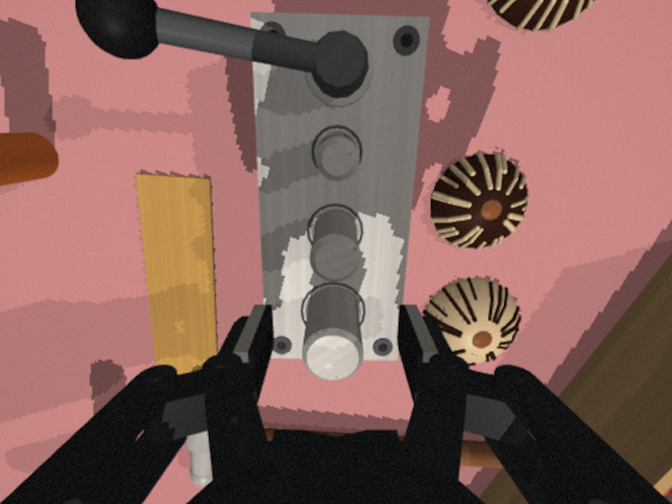

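The punch head, at (332,355), sits between the pads, nearly centred and just left of the middle by 1 mm or so.

```bash
python3 - <<'E'
from h import *; import pickle
p=pickle.load(open("w6.pkl","rb"))
t=pt(p,276.7,296,82);print(t,pt(p,276.7,296))
m=np.array([[v,u] for v in range(255,340) for u in range(240,310) if p["depth"][v,u]>0 and abs(pt(p,u,v)[2]-82)<3 ]); print(m.mean(0),m.min(0),m.max(0))
s=ctrl.read_state(); yaw=s["tool_rot"][2]
for c in (t,pt(p,(m[:,1].min()+m[:,1].max())/2,(m[:,0].min()+m[:,0].max())/2,82)):
    d=(c-s["eef_pos"])[:2]; print("tool x,y mm",d@[np.cos(yaw),np.sin(yaw)],d@[np.sin(yaw),-np.cos(yaw)])
E
```

```text
[ 598.35637094 -117.83847299   82.        ] [ 598.20702709 -117.42114365   82.61255511]
[294.24047878 277.08813928] [271 252] [316 302]
tool x,y mm 0.09993408938395806 -3.213787188784303
tool x,y mm 1.4520717219881778 -3.0718699290741167
```

```bash
python3 -m crank '[[[0.02,-0.07,0,0,0,0],[0,0,0,0,0,0],[0,0,0,0,0,0],[0,0,0,0,0,0]]]' 0.34;python3 -m crank '[[[0,0,0,0,0,0],[0,0,0,0,0,0],[0,0,0,0,0,0]]]' 0.385; python3 plan.py 598.7 -117.5 54 1.925
```

```text
clock: 13.33
eef_pos: [599.7, -117.2, 57.5]
tool_rot: [3.135, 0.004, 1.926]
force: [0.0, -0.3, -0.1]
width: 28.2
clock: 13.58
eef_pos: [599.9, -117.2, 57.8]
tool_rot: [3.134, 0.004, 1.925]
force: [-0.1, 0.1, -0.1]
width: 26.5
shift units [ 0.01 -0.04  0.13] turn units [0.07 0.04 0.  ]
{'eef_pos': [599.92, -117.25, 57.77], 'tool_rot': [3.13, 0.0, 1.93], 'force': [-0.14, 0.14, -0.14], 'torque': [-0.02, 0.03, -0.04], 'width': 26.51, 'clock': 13.58}
```

```bash
python3 -m crank '[[[0,0,0.1,0.07,0.04,0],[0,0,0.02,0.02,0,0]]]' 0.41; python3 plan.py 598.7 -117.5 54 1.925
```

```text
clock: 13.75
eef_pos: [600.0, -117.4, 54.1]
tool_rot: [-3.139, -0.0, 1.925]
force: [-0.2, -0.2, -0.3]
width: 25.1
shift units [ 0.01 -0.04  0.  ] turn units [-0.02 -0.    0.  ]
{'eef_pos': [599.97, -117.39, 54.12], 'tool_rot': [-3.14, -0.0, 1.93], 'force': [-0.17, -0.24, -0.31], 'torque': [0.0, 0.04, 0.0], 'width': 25.11, 'clock': 13.75}
```

```bash
python3 -m crank '[[[0,0,0.02,0.01,0,0],[0,0,0.02,0,0,0]]]' 0.425; python3 plan.py 598.7 -117.5 54 1.925
```

```text
clock: 13.92
eef_pos: [599.8, -117.4, 52.4]
tool_rot: [-3.137, -0.001, 1.925]
force: [-0.5, 0.3, 1.4]
width: 24.4
shift units [ 0.01 -0.04 -0.05] turn units [-0.04 -0.01  0.  ]
{'eef_pos': [599.82, -117.43, 52.42], 'tool_rot': [-3.14, -0.0, 1.93], 'force': [-0.47, 0.25, 1.35], 'torque': [-0.0, 0.03, 0.02], 'width': 24.38, 'clock': 13.92}
```

```bash
python3 -m crank '[[[0,0,0,-0.04,-0.01,0],[0,0,0,0,0,0],[0,0,0,0,0,0],[0,0,0,0,0,0]]]' 1; python3 plan.py 598.7 -117.5 54 1.925
```

```text
clock: 14.25
eef_pos: [599.7, -117.5, 52.6]
tool_rot: [-3.141, 0.0, 1.925]
force: [-0.4, -0.2, 0.4]
width: 22.2
shift units [ 0.01 -0.03 -0.05] turn units [-0.01  0.    0.  ]
{'eef_pos': [599.66, -117.5, 52.57], 'tool_rot': [-3.14, 0.0, 1.93], 'force': [-0.36, -0.18, 0.44], 'torque': [-0.0, 0.01, 0.03], 'width': 22.21, 'clock': 14.25}
```

```bash
python3 -m crank '[[[0,0,0,0,0,0],[0,0,0,0,0,0]]]'; python3 -m crank '[[[0,0,-0.1,0,0,0],[0,0,-0.1,0,0,0]]]'; python3 plan.py 599.7 -117.5 78.6 1.925
```

```text
clock: 14.42
eef_pos: [599.7, -117.5, 52.6]
tool_rot: [-3.141, 0.0, 1.925]
force: [0.5, 0.0, 2.0]
width: 21.9
clock: 14.58
eef_pos: [599.1, -117.4, 57.6]
tool_rot: [-3.14, -0.0, 1.925]
force: [0.9, 0.3, -4.3]
width: 22.3
shift units [-0.01  0.02 -0.7 ] turn units [-0.02 -0.    0.  ]
{'eef_pos': [599.1, -117.39, 57.65], 'tool_rot': [-3.14, -0.0, 1.93], 'force': [0.92, 0.28, -4.3], 'torque': [-0.03, -0.3, -0.02], 'width': 22.32, 'clock': 14.58}
```

```bash
python3 -m crank '[[[0,0,-0.15,0,0,0],[0,0,-0.15,0,0,0],[0,0,-0.1,0,0,0]]]'; python3 plan.py 599.7 -117.5 78.6 1.925
```

```text
clock: 14.83
eef_pos: [599.2, -117.5, 70.1]
tool_rot: [-3.14, -0.001, 1.925]
force: [0.3, -0.7, -3.2]
width: 22.1
shift units [-0.01  0.02 -0.28] turn units [-0.02 -0.01  0.  ]
{'eef_pos': [599.17, -117.46, 70.08], 'tool_rot': [-3.14, -0.0, 1.93], 'force': [0.25, -0.69, -3.17], 'torque': [-0.06, -0.15, -0.04], 'width': 22.1, 'clock': 14.83}
```

```bash
python3 -m crank '[[[0,0,-0.15,-0.02,0,0],[0,0,-0.09,0,0,0],[0,0,0,0,0,0]]]'; python3 plan.py 599.7 -117.5 78.6 1.925; python3 look.py w7; python3 - <<'E'
from h import *
p=ctrl.get_image("scene"); r=ctrl.search_frame("punch_thick",p); print([(x["extent"],x["conf"]) for x in r])
save(p,"s7.png",(190,140,340,270),4)
E
```

```text
clock: 15.08
eef_pos: [599.2, -117.5, 79.0]
tool_rot: [3.141, -0.001, 1.925]
force: [0.7, 0.0, -2.6]
width: 22.0
shift units [-0.01  0.01  0.01] turn units [ 0.01 -0.01  0.  ]
{'eef_pos': [599.21, -117.46, 79.03], 'tool_rot': [3.14, -0.0, 1.93], 'force': [0.67, 0.02, -2.61], 'torque': [0.01, -0.03, -0.0], 'width': 22.05, 'clock': 15.08}
clamp_ball [([210.0, 47.0, 199.0, 93.0], 0.91, [533.7, -28.5, 82.0]), ([284.0, 125.0, 31.0, 30.0], 0.47, [574.5, -47.5, 82.0])]
punch_thick [([98.0, 349.0, 44.0, 29.0], 0.98, [515.7, -207.3, 82.0]), ([39.0, 132.0, 79.0, 46.0], 0.75, [469.6, -89.6, 82.0]), ([276.0, 272.0, 46.0, 99.0], 0.73, [597.6, -121.2, 82.0])]
punch_middle [([281.0, 191.0, 36.0, 45.0], 0.72, [584.1, -77.5, 82.0])]
punch_thin [([282.0, 124.0, 27.0, 32.0], 0.61, [573.6, -47.3, 82.0])]
cutter [([230.0, 131.0, 240.0, 262.0], 0.65, [551.9, -58.9, 82.0])]
[([137.8, 191.2, 18.9, 33.5], 0.81), ([226.5, 220.2, 15.8, 29.5], 0.73)]
```

View pics/w7.png

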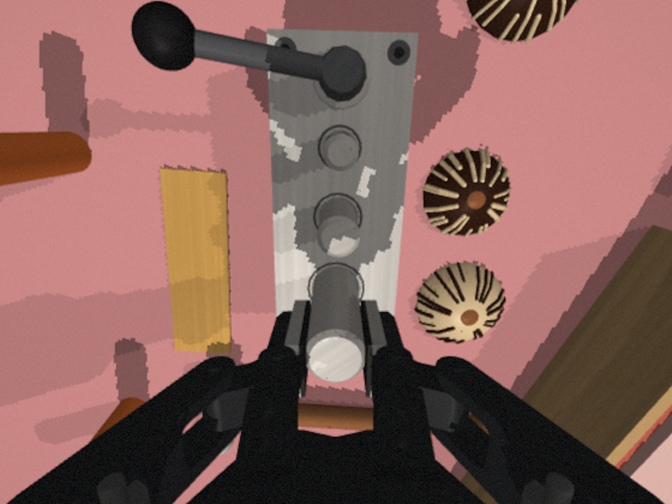

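View pics/s7.png

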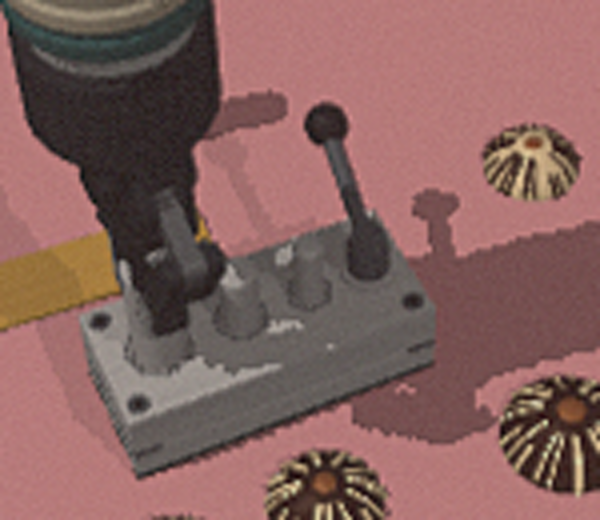

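The punch is gripped with its head at (335,358), the lever is at the front, and the other punches are in place. I now check the head height, stillness and cutter position.

```bash
python3 -m crank '[[[0,0,0,0,0,0],[0,0,0,0,0,0],[0,0,0,0,0,0],[0,0,0,0,0,0]]]'; python3 plan.py 599.2 -117.5 78.6 1.925; python3 - <<'E'
from h import *; import pickle
p=pickle.load(open("w7.pkl","rb")); print("head",pt(p,279,298),pt(p,277,302))
a=pickle.load(open("w6.pkl","rb")); print("head before",pt(a,276.7,296),pt(a,276,299))
for n,q,m,t in(("w6",a,(280,128),(284,52)),("w7",p,(283.5,124),(285.5,60))): print(n,"thin",pt(q,*m,82).round(1),"hub",pt(q,*t,72).round(1))
print("ball",pt(p,136,30,82).round(1))
s=ctrl.read_state(); print(np.abs(s["qd"]).max())
E
```

```text
clock: 15.82
eef_pos: [599.1, -117.5, 77.8]
tool_rot: [-3.142, -0.001, 1.926]
force: [0.4, 1.1, -2.2]
width: 21.9
shift units [-0.    0.   -0.03] turn units [-0.   -0.01  0.01]
{'eef_pos': [599.07, -117.46, 77.77], 'tool_rot': [-3.14, -0.0, 1.93], 'force': [0.4, 1.09, -2.24], 'torque': [-0.01, -0.12, 0.03], 'width': 21.9, 'clock': 15.82}
head [ 597.98356364 -117.76461076  108.96237847] [ 597.91807325 -120.21494125  108.79056546]
head before [ 598.20702709 -117.42114365   82.61255511] [ 598.50845204 -119.17997437   82.43787833]
w6 thin [573.7 -47.   82. ] hub [565.7 -20.9  72. ]
w7 thin [574.1 -47.3  82. ] hub [565.4 -20.8  72. ]
ball [503.2 -33.1  82. ]
0.00178964935480209
```

```bash
python3 -m crank '[[[0,0,-0.03,0,0,0]]]'; python3 - <<'E'
from h import *
for i in range(6): ctrl.get_image("top")
s=ctrl.read_state(); print({k:np.round(s[k],3).tolist() for k in("eef_pos","tool_rot","force","torque","width","clock","qd")})
E
```

```text
clock: 15.9
eef_pos: [599.1, -117.4, 78.5]
tool_rot: [-3.142, -0.001, 1.926]
force: [0.6, -0.1, -3.1]
width: 22.4
{'eef_pos': [599.104, -117.456, 78.716], 'tool_rot': [3.142, -0.001, 1.926], 'force': [0.493, -0.245, -2.402], 'torque': [-0.014, -0.12, 0.004], 'width': 22.219, 'clock': 16.2, 'qd': [0.002, -0.001, 0.001, -0.001, 0.002, -0.001, -0.0]}
```

```bash
python3 -c "
from cell import ctrl
print(ctrl.finish_job())"
```

```text
the job is handed in; nothing more can be done
None
```

The clamp lever is swung to its slack stop and the thick punch is held about 26 mm up. I handed the job in at about 16 s, still gripping it; `finish_job` reported no verdict.

- **Clamp lever:** I pushed the ball anticlockwise with the trailing finger until the push jumped from about 4 N to 9 N with no further movement. The wrist camera measured the lever at about 82° afterwards, against 83° for the stop, which is within measuring error.
- **Thick punch:** I closed the jaws in stages on the steel punch in the end bore and left the orange look-alikes alone. The head went from about 82.5 to 109 mm in the camera. The hold then sagged about 1 mm, so I raised it again, leaving the tool 26.1 mm above where it gripped.
- **Last check before handing in:**
  - The tool was upright within 0.001 rad, and the joints were still.
  - Sideways force was about 0.5 N, and the vertical force of 2.4 N is roughly the punch's weight, so it is not forced against its bore.
- **Other things:** The thin punch and lever hub measured the same within 0.5 mm before and after the lift, so the cutter did not move then. I did not measure the cutter across the lever swing. I checked the middle punch, strip, hammer and shells only by eye in the pictures, and none looked moved.

**Disagreement:** The gripper read about 22 mm on a 24 mm punch. I put this down to pad give, since the grip did not slip.

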